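Put the table-saw fittings away

ROBOT

A 6-joint arm with a two-finger parallel gripper is mounted at the origin on the work surface. World frame = base frame: x ahead of the robot, y to its left, z up, the work surface at z = 0. Lengths are in mm, angles in rad, forces in N, time in s.
With the tool pointing down it reaches from about 350 to 975 mm from the base axis. Payload 7.1 kg.
Tool frame: the origin (TCP) lies at the centre of the arm's flange, where the gripper is bolted on; the fingertips stand 182 mm ahead of it and the grasp point (between the pads) lies 163 mm ahead of it; z points along the fingers, y is the line along which they close (so a half turn about z gives the same grasp; the last joint's range is limited). The gripper opens to 88 mm and grips with 3 to 60 N. Pads are 20 mm wide; open, the fingers measure 115 mm over their backs; the gripper's body (75 mm by 178 mm) begins 61 mm behind the grasp point.
Start: joints at [1.244, 0.423, 1.63, -0, 1.089, -0.019], TCP at [189.32, 595.621, 404.675] pointing down, gripper open.
Joint ranges: [-3, 3], [-0.9, 2.11], [0.09, 2.58], [-1.31, 4.45], [0.11, 2.69], [-2.54, 2.54]. Speed limits (rad/s): [2.39, 2.39, 3.01, 3.14, 3.14, 3.14].

INTERFACE

Orientations are given as a rotation vector (axis times angle).
In Python, from workcell import readout, get_image, ctrl gives the robot as it stands.
- The arm moves only by the tool step_arm, never from a script. Its argument "targets" is a list that holds one entry, the list of rows, each a list of 7 numbers: the shift along the world's x, y, z as a fraction of full scale, then the turn, a rotation vector about the world's x, y, z as a fraction of full scale, then the opening, from 0 (shut) to 1 (fully open). In form: [[[dx, dy, dz, wx, wy, wz, claw], ...]]. A call has exactly 5 rows; each row shifts and turns the commanded pose from where the row before left it; what a row does not reach is not made up. Full scale, the value 1, is 0.05 m for a shift and 4 degrees for a turn. A row lasts 1/8 s, in which the tool goes at most 62.5 mm and 10.7 degrees, less where a joint would pass 70% of its speed; a pose out of reach is approached as far as the arm can. A call with a number of a shift or a turn outside -1 to 1 is refused whole. A call with a gripper value outside its range is refused whole. The fingers move at their own pace and stop on an object; the grip force is fixed at half the most. Time passes only in rows, so rows that do not move let the fingers close, or fill a call up. It gives the time, the measured TCP pose, the force, the opening and the grip force at its end, in the units of the state.
- readout.get_obs(): the state, without advancing time (a new reading comes with each control period).
- get_image(name): name is "scene" or "top" or "wrist"; returns a dict with "pixels" (384x512x3 uint8, red, green, blue), "intrinsics" (3x3 intrinsics, pixels), "extrinsics" (4x4, takes a point from world to camera coordinates). Camera axes: x right, y down, z forward; pixel columns grow to the right and rows downward; lengths in mm; the calibration is good to about 2 mm. A picture is of the moment at which its call begins. There is no depth.
- ctrl.close_job(): hands the job in; it is judged then, once.
The state is a dict: "t": time; "qpos": joint angles; "qvel": joint speeds; "joint_torque": joint torques, N m; "ee_pos": TCP position; "orientation": TCP orientation; "ft_force": force on the tool from outside, world axes, zero at the start; "moment": the same for the moment, N m; "width": finger opening in mm; "grasp_force": force on a finger pad.
Only numpy, scipy, OpenCV 4.12 (cv2) and the standard library are available. Lean on these libraries where they do the work, as an engineer would, in place of code of your own. Each camera call takes 0.05 s, during which the arm holds its last target. There are 200 camera calls.

TASK

Put the saw fittings away where each kind belongs: the two wooden wedges lying flat on the floor of the low tray, neither on top of the other; the two steel blade flanges threaded over the post of the round stand, the larger one at the bottom; and the cast angle bracket standing on its two feet on the ribbed board, astride the rib with its feet along it. When you have set the bracket down and let go of it, press down lightly with the fingers on the top of its upright plate for a moment to feel that it does not rock. Leave the small offcut and the folding rule that lie between the storage places where they are.

Things in the scene. Friction and masses are not known exactly. Their poses are not given: they have to be found in the camera images.
- bracket: dark cast angle bracket, 0.4 kg, loose, standing on its feet. Origin: underside centre. Two feet along x (64 long, 12 wide, 9 high, at y = -20 and +20 mm: 28 mm gap); 64 x 52 base plate on them, z 9 to 18; upright plate z 18 to 62, 44 wide (y), 12 thick, centred at x = -22: grip it from above by its 44 mm width; sloping 8 mm gusset at y = 0 on its +x side, below z = 52.
- flange_large: large saw-blade flange: flat plain steel ring, 64 mm outside diameter, 30 mm bore, 14 thick, about 0.25 kg, lying flat. Origin: centre of the underside, z up. Loose.
- flange_small: small saw-blade flange: flat plain steel ring, 46 mm outside diameter, 30 mm bore, 14 thick, 0.1 kg, lying flat. Origin: centre of the underside, z up. Loose.
- wedge_a: one of two alike hardwood wedges, 90 long (x), 30 wide (y, upright parallel sides), lying on its broad flat base. Origin: centre of the underside. The top slopes from 8 mm high at the -x end to 26 at the +x end. About 45 g, centre of mass 8 mm from the origin towards +x. Loose.
- wedge_b: one of two alike hardwood wedges, 90 long (x), 30 wide (y, upright parallel sides), lying on its broad flat base. Origin: centre of the underside. The top slopes from 8 mm high at the -x end to 26 at the +x end. About 45 g, centre of mass 8 mm from the origin towards +x. Loose.
- bay: storage board for the bracket: plywood 130 (x) by 110 (y) mm, 12 thick, with a straight metal rib on top along its x through the middle, 110 long, 10 wide, 6 high. Origin: centre of the underside. The bracket stands flat on the plywood (its origin 12 mm above the board's) only with one foot on each side of the rib, either way round. Fixed.
- stand: stand for the flanges: round dark wooden base 90 mm across and 15 high, with an upright round-topped steel post, 14 mm diameter, 50 mm high above the base. Origin: centre of the underside, on the post's axis. Fixed.
- tray: low open plywood tray for the wedges, outside 125 (x) by 190 (y) mm and 16 high, walls 6 thick, floor top 6 mm above the bench. Origin: centre of the underside. Room for the two wedges side by side along its y, each lying along its x. Fixed.
- offcut: small pale pine offcut, 60 x 30 x 22 mm, lying on the bench between the storage places; not to be disturbed. Origin: centre of the underside, x along its length. Loose.
- rule: folded folding rule, striped yellow and wood, 100 x 30 x 16 mm, lying on the bench between the storage places; not to be disturbed. Origin: centre of the underside, x along its length. Loose.
Mind the look-alikes: they are no part of the job. Leave any black look-alike of the flange_large alone.

How it is judged (in metres and radians):
On the way, in this order (a step that is already met when the one before it is completed fails the run):
1. the bracket stands flat on the ribbed board, astride the rib, let go and at rest (x of bracket in the frame of bay between -0.032 and 0.032 m and y of bracket in the frame of bay between -0.012 and 0.012 m and z of bracket in the frame of bay between 0.0095 and 0.0145 m and angle between bracket's own z axis and vertical below 0.05 rad and angle between the x axis of bracket and the x axis of bay, either way round below 0.35 rad and contact force between the fingers and bracket below 0.05 N and linear speed of bracket below 0.02 m/s), for 0.2 s.
2. with the bracket standing there, the fingers press down on top of its upright plate (more than 1.5 N) and it stays flat (x of bracket in the frame of bay between -0.032 and 0.032 m and y of bracket in the frame of bay between -0.012 and 0.012 m and z of bracket in the frame of bay between 0.0095 and 0.0145 m and angle between bracket's own z axis and vertical below 0.05 rad and angle between the x axis of bracket and the x axis of bay, either way round below 0.35 rad and contact force between the fingers and bracket above 1.5 N and z of the grasp point in the frame of bracket above 0.064 m), for 0.1 s.
At the end, for the whole second after the job is handed in: Bracket flat on the board (3 deg), a foot each side of the rib, within 20 deg of it and 32 mm of its middle; large flange round the post flat on the base, small one flat on it (4 mm in height); both wedges flat on the tray floor, inside the walls; all let go and at rest (x of bracket in the frame of bay between -0.032 and 0.032 m and y of bracket in the frame of bay between -0.012 and 0.012 m and z of bracket in the frame of bay between 0.0095 and 0.0145 m and angle between bracket's own z axis and vertical below 0.05 rad and angle between the x axis of bracket and the x axis of bay, either way round below 0.35 rad and horizontal distance between each of flange_large, flange_small and stand below 0.012 m and angle between each of flange_large, flange_small, wedge_a, wedge_b's own z axis and vertical below 0.06 rad and z of flange_large in the frame of stand between 0.011 and 0.019 m and z of flange_small in the frame of stand between 0.025 and 0.033 m and x of wedge_a in the frame of tray between -0.055 and 0.055 m and y of wedge_a in the frame of tray between -0.088 and 0.088 m and z of wedge_a in the frame of tray between 0.003 and 0.009 m and x of wedge_b in the frame of tray between -0.055 and 0.055 m and y of wedge_b in the frame of tray between -0.088 and 0.088 m and z of wedge_b in the frame of tray between 0.003 and 0.009 m and linear speed of each of bracket, flange_large, flange_small, wedge_a, wedge_b below 0.02 m/s); the robot touches nothing.
It fails at once if the offcut or the folding rule is shifted by more than 20 mm (distance of any of offcut, rule from where it was at the start of the episode above 0.02 m).
It also fails if it takes over 147 s, if anything falls off the work surface, if the arm or the gripper's body presses on something with over 40 N, if the wrist force passes 120 N, or if a joint passes its speed limit or range.

## Working session

There is one attempt and no reset: what is moved stays moved. The work goes in short steps, Python scripts to look and compute and a tool call to move; the robot and the scene stay as the last step left them, time stands still between calls to the robot, and variables do not carry over. Pictures are saved under pics/ and viewed, at most 18 in all, crops included, and the job is handed in when it is done.

Besides the shell and the picture viewer there is one more tool, called by a JSON object that holds its "api" and its "payload", one argument or row to a line. step_arm: Moves the arm, as the interface text tells. Shift numbers are shares of 0.05 m and turn numbers shares of 4 degrees, none past 1 either way. Its arguments: {"type":"object","properties":{"targets":{"type":"array"}},"required":["targets"]}

```bash
mkdir -p pics; ls
python3 - <<'E'
from workcell import readout,get_image
import cv2,numpy as np
print(readout.get_obs())
for n in ["scene","top"]:
    im=get_image(n); np.savez(f"pics/{n}0.npz",**im)
    cv2.imwrite(f"pics/{n}0.png",cv2.resize(im["pixels"][:,:,::-1],(800,600),interpolation=cv2.INTER_CUBIC))
    print(n,im["intrinsics"],im["extrinsics"])
E
```

```text
pics
{'t': 0.0, 'qpos': array([ 1.24400272e+00,  4.23853819e-01,  1.63065149e+00,  1.16156423e-05,
        1.08859662e+00, -1.89976467e-02]), 'qvel': array([ 0.00063693, -0.0005153 , -0.00073458,  0.00043602, -0.00280987,
        0.00213655]), 'joint_torque': array([ 3.11809608e-04, -5.44614172e+01, -2.73673028e+01,  6.45739236e-02,
        2.27622892e-02, -1.52394064e-04]), 'ee_pos': array([189.23809767, 595.38788465, 403.90851222]), 'orientation': array([-4.81545389e-01, -3.10419361e+00,  2.33243673e-03]), 'ft_force': array([-0.08787562,  0.32986348, -0.56446458]), 'moment': array([-0.00948191,  0.03833148, -0.00619884]), 'grasp_force': 0.0, 'width': 88.00043077102706}
scene [[473.16376894   0.         250.42880309]
 [  0.         473.16376894 186.60198524]
 [  0.           0.           1.        ]] [[-6.11253500e-01  7.91204581e-01  1.90911053e-02  3.00068978e+02]
 [ 5.26542190e-01  4.24558060e-01 -7.36548556e-01 -1.89232890e+02]
 [-5.90865874e-01 -4.40165610e-01 -6.76115193e-01  1.59487377e+03]
 [ 0.00000000e+00  0.00000000e+00  0.00000000e+00  1.00000000e+00]]
top [[435.46112223   0.         258.66609325]
 [  0.         435.46112223 192.64612012]
 [  0.           0.           1.        ]] [[ 2.66886796e-02 -9.99481276e-01  1.80247711e-02 -4.79877425e+01]
 [-9.80262924e-01 -2.97003533e-02 -1.95454569e-01  4.43213704e+02]
 [ 1.95888524e-01 -1.24525904e-02 -9.80547102e-01  1.30558188e+03]
 [ 0.00000000e+00  0.00000000e+00  0.00000000e+00  1.00000000e+00]]
```

View pics/top0.png

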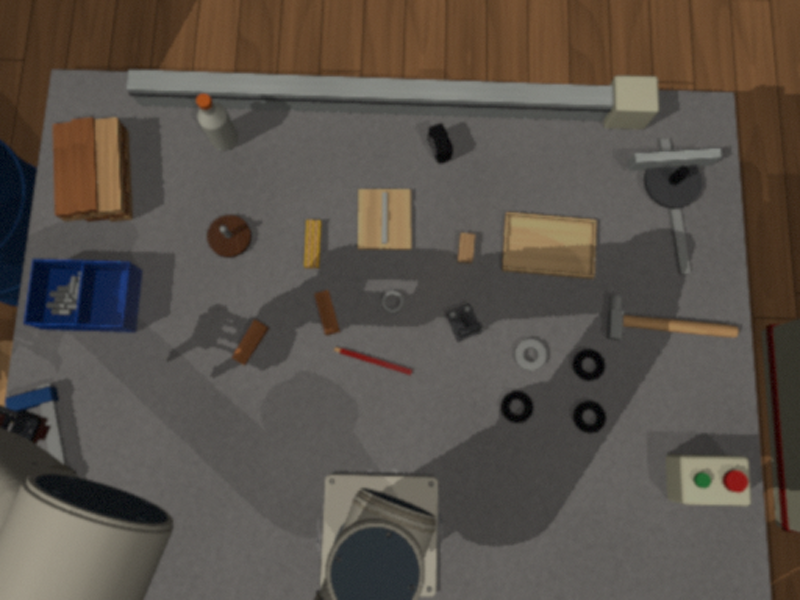

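View pics/scene0.png

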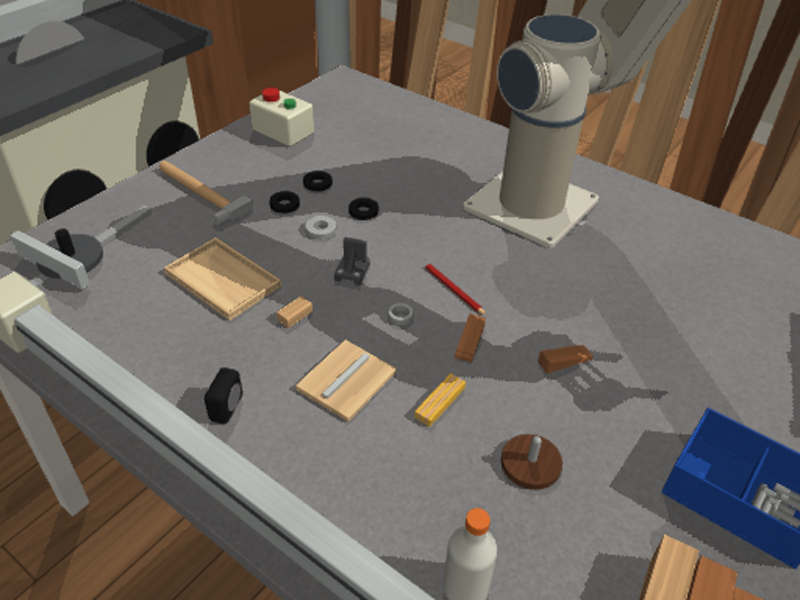

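The top view (800x600) shows:

| Item | Pixel | Note |
|---|---|---|
| Bracket | (463,321) | dark |
| Large flange | (531,353) | grey steel |
| Small flange | (392,300) | grey ring |
| Wedges | (327,312), (250,341) | brown |
| Stand | (230,236) | |
| Board | (385,218) | |
| Tray | (550,244) | |
| Offcut | (467,246) | leave in place |
| Rule | (312,243) | leave in place |

These could be mistaken for the flanges: the black rings at (588,364), (517,406) and (589,416), which are look-alikes of the large flange. I choose the grey ring. The black device at (440,143) is not the bracket.

```bash
cat > h.py <<'E'
import numpy as np,cv2
from workcell import readout,get_image
def ray(im,uv,z):
    K,E=im["intrinsics"],im["extrinsics"];R,t=E[:3,:3],E[:3,3]
    uv=np.atleast_2d(np.array(uv,float)); d=np.c_[uv,np.ones(len(uv))]@np.linalg.inv(K).T@R
    c=-R.T@t; s=(z-c[2])/d[:,2]; return (c+d*s[:,None])[:,:2]
def proj(im,P):
    E=im["extrinsics"];p=np.atleast_2d(P)@E[:3,:3].T+E[:3,3];p=p@im["intrinsics"].T;return p[:,:2]/p[:,2:]
def shot(n,name=None,s=1.5625):
    im=get_image(n)
    if name: cv2.imwrite(f"pics/{name}.png",cv2.resize(im["pixels"][:,:,::-1],None,fx=s,fy=s,interpolation=cv2.INTER_CUBIC))
    return im
def rect(P):  # min-area rect of world points -> centre, long side angle(deg), sizes
    (c,(w,h),a)=cv2.minAreaRect(np.float32(P)); 
    if h>w: w,h,a=h,w,a+90
    return np.round(c,1),round(w,1),round(h,1),round((a+90)%180-90,1)
E
python3 - <<'E'
from h import *
im=dict(np.load("pics/top0.npz"));p=im["pixels"];hsv=cv2.cvtColor(p,cv2.COLOR_RGB2HSV)
big=cv2.resize(p[:,:,::-1],None,fx=1,fy=1)
for n,(u,v),z in [("bracket",(463,321),0),("fl",(531,353),14),("fs",(392,300),14),("wa",(327,312),15),("wb",(250,341),15),("stand",(230,236),15),("bay",(385,218),12),("tray",(550,244),16),("offcut",(467,246),22),("rule",(312,243),16)]:
    u,v=u/1.5625,v/1.5625
    print(n,hsv[int(v),int(u)],ray(im,(u,v),z).round())
print(big[150:250,300:360].shape)
c=big[110:280,120:400]; cv2.imwrite("pics/crop0.png",cv2.resize(c,None,fx=2.85,fy=2.85,interpolation=cv2.INTER_CUBIC))
E
```

```text
bracket [75 24 21] [[ 415. -157.]]
fl [12 13 98] [[ 352. -293.]]
fs [10 11 67] [[452. -11.]]
wa [ 12 154  76] [[423. 119.]]
wb [ 12 158  79] [[360. 270.]]
stand [11 65 55] [[576. 326.]]
bay [ 23  17 135] [[626.   9.]]
tray [ 18 106 157] [[ 579. -334.]]
offcut [ 16 118 141] [[ 568. -162.]]
rule [ 20 170 153] [[566. 157.]]
(100, 60, 3)
```

View pics/crop0.png

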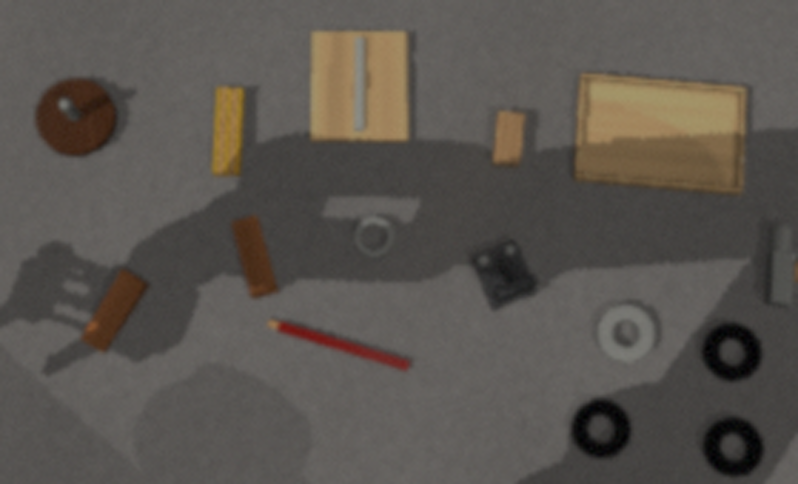

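The crop confirms it. The only grey wide ring, at (627,332), is flange_large, and the three black rings stay. The thin grey ring at (375,235) is flange_small, and the bracket is at (503,270).

Run:
```python
from h import *
im=dict(np.load("pics/top0.npz"));p=im["pixels"];hsv=cv2.cvtColor(p,cv2.COLOR_RGB2HSV)
print("cam",(-im["extrinsics"][:3,:3].T@im["extrinsics"][:3,3]).round())
H,S,V=[hsv[:,:,i].astype(int) for i in range(3)]
wood=((S>60)&(H<30)&(V>40)).astype(np.uint8)
dark=(V<40).astype(np.uint8)
def comp(m,u,v,z,n):
    k,l,st,c=cv2.connectedComponentsWithStats(m,connectivity=4)
    u,v=int(u/1.5625),int(v/1.5625); w=l[v-4:v+5,u-4:u+5]; w=w[w>0]
    if not len(w): print(n,"none");return
    i=np.bincount(w).argmax(); ys,xs=np.where(l==i); print(n,len(xs),*rect(ray(im,np.c_[xs,ys],z)))
for n,(u,v),z in [("wa",(327,312),10),("wb",(250,341),10),("stand",(230,240),15),("bay",(370,218),12),("tray",(550,225),16),("offcut",(467,246),22),("rule",(312,243),16)]: comp(wood,u,v,z,n)
comp(dark,463,321,18,"bracket")
```

```text
cam [ 180.  -19. 1368.]
wa 298 [424.2 121.5] 92.3 32.8 17.6
wb 341 [359.1 272. ] 92.4 37.4 -27.5
stand 570 [577.2 329.5] 89.5 87.1 33.3
bay 1247 [624.7  11.2] 129.9 112.9 1.4
tray 2304 [ 578.8 -331.8] 193.5 130.1 86.7
offcut 207 [ 564.8 -159.2] 65.4 34.5 -6.2
rule 356 [566.3 156.8] 104.2 36.1 -0.2
bracket 130 [ 411.6 -164.5] 53.3 34.0 45.8
```

{"api": "step_arm", "payload": {
  "targets": [
    [[0.3,-1,0,0,0,0.4,1],[0.3,-1,0,0,0,0.4,1],[0.3,-1,0,0,0,0.4,1],[0.3,-1,0,0,0,0.4,1],[0.3,-1,0,0,0,0.4,1]]
  ]
}}

```text
t: 0.72
ee_pos: [264.4, 344.0, 404.5]
orientation: [-0.262, -3.131, 0.0]
ft_force: [1.0, 0.2, 0.7]
width: 87.8
grasp_force: 0.0
```

{"api": "step_arm", "payload": {
  "targets": [
    [[0.3,-1,0,0,0,0.4,1],[0.3,-1,0,0,0,0.4,1],[0.3,-1,0,0,0,0.4,1],[0.3,-1,0,0,0,0.4,1],[0.3,-1,0,0,0,0.4,1]]
  ]
}}

```text
t: 1.35
ee_pos: [339.4, 94.0, 404.7]
orientation: [0.043, 3.141, 0.0]
ft_force: [0.6, -0.0, -0.5]
width: 88.1
grasp_force: 0.0
```

{"api": "step_arm", "payload": {
  "targets": [
    [[0.3,-1,-0.4,0,0,0.1,1],[0.3,-1,-0.4,0,0,0.1,1],[0.3,-1,-0.4,0,0,0.1,1],[0.3,-1,-0.4,0,0,0.1,1],[0,0,0,0,0,0,1]]
  ]
}}

```text
t: 1.98
ee_pos: [399.7, -107.0, 323.4]
orientation: [-0.008, -3.14, -0.0]
ft_force: [0.2, 0.9, -0.5]
width: 88.0
grasp_force: 0.0
```

```bash
cat >> h.py <<'E'
from scipy.spatial.transform import Rotation as Ro
def pose():
    o=readout.get_obs();R=Ro.from_rotvec(o["orientation"]).as_matrix();y=R[:,1]
    print("t",round(o["t"],2),"tcp",o["ee_pos"].round(1),"yaw",round(float(np.degrees(np.arctan2(y[1],y[0]))),2),"tilt",R[:2,2].round(3),"w",round(o["width"],1),"gf",round(o["grasp_force"],1),"F",o["ft_force"].round(1),"q6",o["qpos"][5].round(2));return o
E
python3 - <<'E'
from h import *
o=pose(); im=shot("wrist","w1"); np.savez("pics/w1.npz",**im)
print("cam",(-im["extrinsics"][:3,:3].T@im["extrinsics"][:3,3]).round(),im["extrinsics"].round(3),im["intrinsics"][0,0])
print(proj(im,[415,-157,20])*1.5625)
E
```

```text
t 1.98 tcp [ 399.7 -107.   323.4] yaw 89.69 tilt [-0.002  0.   ] w 88.0 gf 0.0 F [ 0.2  0.9 -0.5] q6 -1.86
cam [ 327. -106.  303.] [[ 5.00000e-03  1.00000e+00  0.00000e+00  1.04186e+02]
 [ 9.64000e-01 -5.00000e-03  2.67000e-01 -3.96609e+02]
 [ 2.67000e-01 -1.00000e-03 -9.64000e-01  2.04829e+02]
 [ 0.00000e+00  0.00000e+00  0.00000e+00  1.00000e+00]] 270.57308894152015
[[327.76920489 307.40207026]]
```

View pics/w1.png

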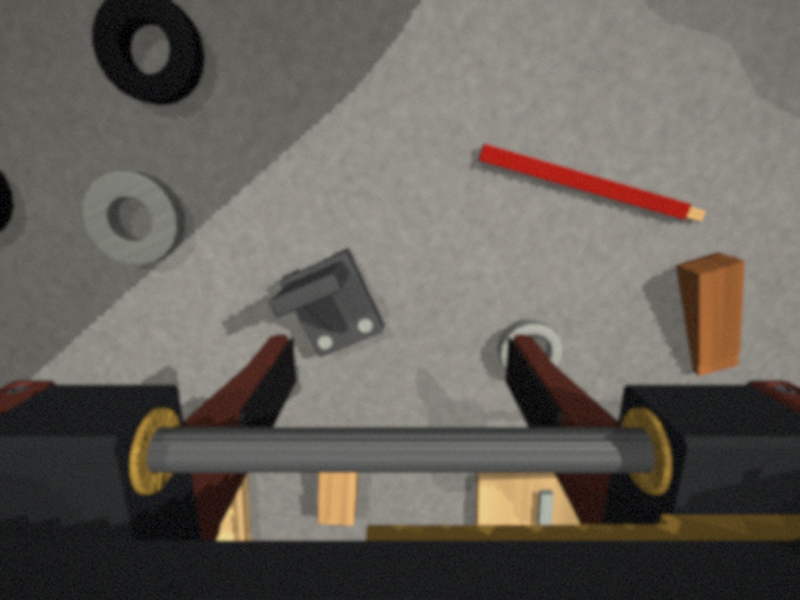

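The wrist view, where right is +y and down is +x, shows the bracket's base plate corners at (348,250), (383,325) and (320,355). Its upright is on the upper-left side at (307,293), the large grey flange is at (130,217), the small one at (530,348), and wedge_a at (715,315).

Run:
```python
from h import *
im=dict(np.load("pics/w1.npz"));s=1.5625
P=ray(im,np.array([(348,250),(383,325),(320,355)])/s,18)
print(P.round(1)); a,b,c=P
print("lenx",np.linalg.norm(b-a),"leny",np.linalg.norm(c-b))
print("yaw",np.degrees(np.arctan2(*(b-a)[::-1])),np.degrees(np.arctan2(*(c-b)[::-1])))
ctr=(a+c)/2;x=(b-a)/np.linalg.norm(b-a);print("origin",ctr,"upright",ctr-22*x)
up=ctr-22*x;y=np.array([-x[1],x[0]])
q=[np.r_[up+i*22*y+j*6*x,62] for i in(-1,1) for j in (-1,1)];print((proj(im,q)*s).round())
p=im["pixels"];cv2.imwrite("pics/w1c.png",cv2.resize(p[140:240,130:260,::-1],None,fx=6,fy=6,interpolation=cv2.INTER_CUBIC))
hsv=cv2.cvtColor(p,cv2.COLOR_RGB2HSV)
print(hsv[int(217/s),int(95/s)],hsv[int(217/s),int(40/s)],hsv[int(325/s),int(530/s)],hsv[int(300/s),int(530/s)])
print("FL ext", ray(im,np.array([(83,210),(179,222),(125,170),(135,265)])/s,14).round())
print("FS",ray(im,np.array([(498,348),(562,348),(530,320)])/s,14).round())
print("wa top",ray(im,np.array([(678,266),(742,260)])/s,26).round(),ray(im,np.array([(698,373),(738,362)])/s,8).round())
```

```text
[[ 374.8 -141.5]
 [ 429.  -118.6]
 [ 451.9 -164.9]]
lenx 58.83359990290123 leny 51.66807561907303
yaw 22.96806137010893 -63.65303607270615
origin [ 413.36477596 -153.19531142] upright [ 393.10888057 -161.78010625]
[[268. 298.]
 [278. 316.]
 [335. 270.]
 [344. 288.]]
[ 30  13 117] [ 26  18 102] [ 25  17 166] [ 21  17 147]
FL ext [[ 347. -319.]
 [ 356. -256.]
 [ 322. -286.]
 [ 385. -291.]]
FS [[449. -34.]
 [449.  13.]
 [427. -13.]]
wa top [[385.  80.]
 [382. 122.]] [[473. 121.]
 [464. 150.]]
```

View pics/w1c.png

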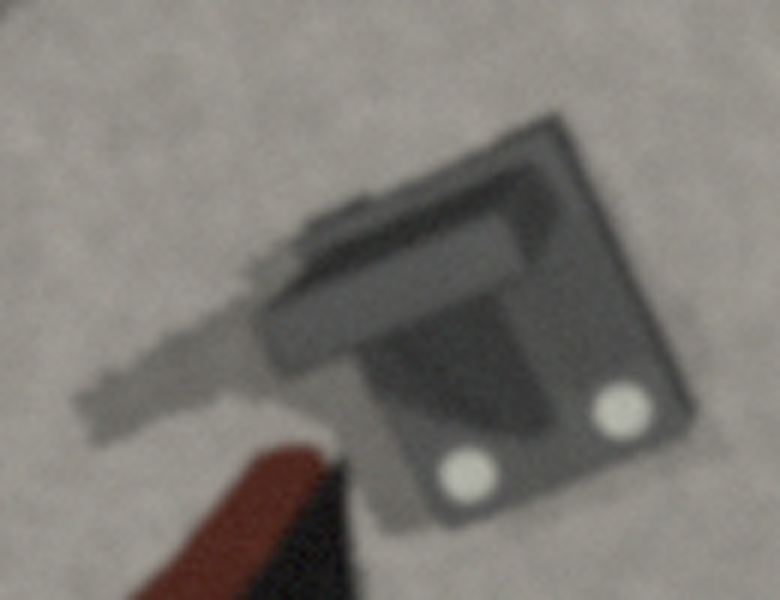

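The crop agrees with the computed pose: upright centre at about (393.5,-161.5), bracket x at about 24.5°. Now I grip the upright.

{"api": "step_arm", "payload": {
  "targets": [
    [[-0.03,-0.22,0,0,0,1,1],[-0.03,-0.22,0,0,0,1,1],[-0.03,-0.22,0,0,0,1,1],[-0.03,-0.22,0,0,0,1,1],[0,-0.2,0,0,0,1,1]]
  ]
}}

```text
t: 2.65
ee_pos: [393.0, -157.3, 325.1]
orientation: [-0.551, 3.093, 0.0]
ft_force: [1.1, -0.7, 0.2]
width: 88.0
grasp_force: 0.0
```

{"api": "step_arm", "payload": {
  "targets": [
    [[0,0,-0.4,0,0,1,1],[0,0,-0.6,0,0,0.2,1],[0,0,-0.6,0,0,0,1],[0,0,-0.4,0,0,0,1],[0,0,-0.26,0,0,0,1]]
  ]
}}

```text
t: 3.28
ee_pos: [393.2, -157.2, 211.3]
orientation: [0.676, -3.067, -0.001]
ft_force: [0.1, 0.4, -0.4]
width: 87.8
grasp_force: 0.0
```

{"api": "step_arm", "payload": {
  "targets": [
    [[0,0,0,0,0,0,1],[0,0,0,0,0,0,0],[0,0,0,0,0,0,0],[0,0,0,0,0,0,0],[0,0,0,0,0,0,0]]
  ]
}}

```text
t: 3.9
ee_pos: [393.5, -158.6, 212.0]
orientation: [-0.673, 3.068, -0.001]
ft_force: [0.2, -2.8, 1.1]
width: 51.7
grasp_force: 1.2
```

Run:
```python
from h import *
pose()
```

```text
t 3.9 tcp [ 393.5 -158.6  212. ] yaw 114.76 tilt [ 0.001 -0.001] w 51.7 gf 1.2 F [ 0.2 -2.8  1.1] q6 -2.41
```

{"api": "step_arm", "payload": {
  "targets": [
    [[0,0,0,0,0,0,0],[0,0,0,0,0,0,0],[0,0,0,0,0,0,0],[0,0,0,0,0,0,0],[0,0,0,0,0,0,0]]
  ]
}}

```text
t: 4.53
ee_pos: [393.7, -158.7, 212.0]
orientation: [-0.673, 3.067, -0.002]
ft_force: [-0.1, -3.6, 5.4]
width: 44.0
grasp_force: 30.0
```

{"api": "step_arm", "payload": {
  "targets": [
    [[0,0,0.3,0,0,0,0],[0,0,0.5,0,0,0,0],[0,0,0.5,0,0,0,0],[0,0,0.5,0,0,0,0],[0,0,0,0,0,0,0]]
  ]
}}

```text
t: 5.15
ee_pos: [393.3, -158.2, 303.1]
orientation: [-0.673, 3.066, -0.002]
ft_force: [-0.4, -0.6, -5.1]
width: 44.3
grasp_force: 30.0
```

Run:
```python
from h import *
pose(); im=shot("wrist","w2"); np.savez("pics/w2.npz",**im)
```

```text
t 5.15 tcp [ 393.3 -158.2  303.1] yaw 114.77 tilt [ 0.002 -0.001] w 44.3 gf 30.0 F [-0.4 -0.6 -5.1] q6 -2.41
```

View pics/w2.png

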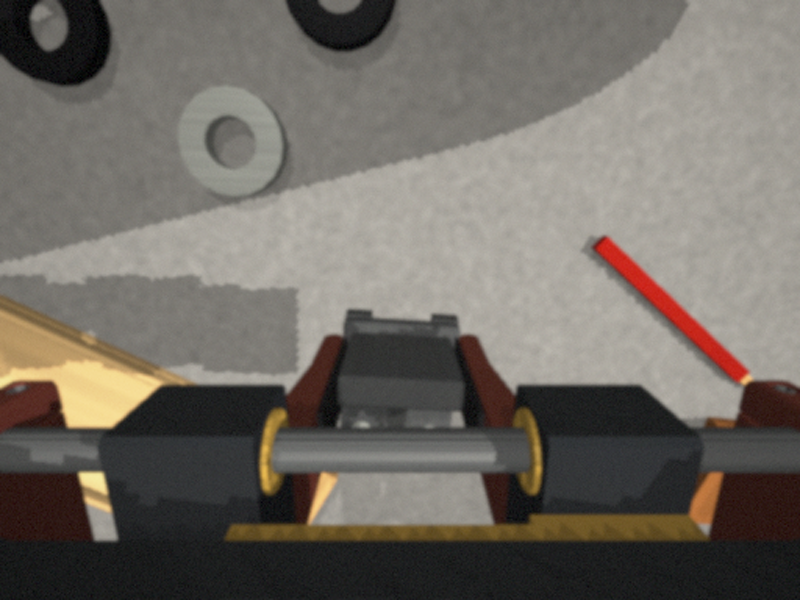

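The bracket hangs level between the fingers, with its upright centred at (403,372). The grip height is TCP 212 with its feet on the bench, so set-down is at TCP 224. I carry it over the board.

{"api": "step_arm", "payload": {
  "targets": [
    [[0.4,0.3,0,0,0,-0.7,0],[0.7,0.55,0,0,0,-1,0],[0.8,0.65,0,0,0,-1,0],[0.8,0.65,0,0,0,-1,0],[0.8,0.65,0,0,0,-1,0]]
  ]
}}

```text
t: 5.82
ee_pos: [568.7, -17.0, 299.7]
orientation: [0.16, -3.134, -0.001]
ft_force: [0.4, 0.4, -4.7]
width: 44.3
grasp_force: 30.0
```

{"api": "step_arm", "payload": {
  "targets": [
    [[0.5,0.4,0,0,0,-0.8,0],[0.22,0.16,0,0,0,-0.3,0],[0,0,0,0,0,0,0],[0,0,0,0,0,0,0],[0,0,0,0,0,0,0]]
  ]
}}

```text
t: 6.45
ee_pos: [603.5, 8.8, 301.5]
orientation: [0.042, -3.14, 0.0]
ft_force: [-0.0, -0.2, -5.0]
width: 44.0
grasp_force: 30.0
```

Run:
```python
from h import *
pose(); im=shot("wrist","w3"); np.savez("pics/w3.npz",**im)
```

```text
t 6.45 tcp [603.5   8.8 301.5] yaw 91.52 tilt [-0.001 -0.   ] w 44.0 gf 30.0 F [-0.  -0.2 -5. ] q6 -1.6
```

View pics/w3.png

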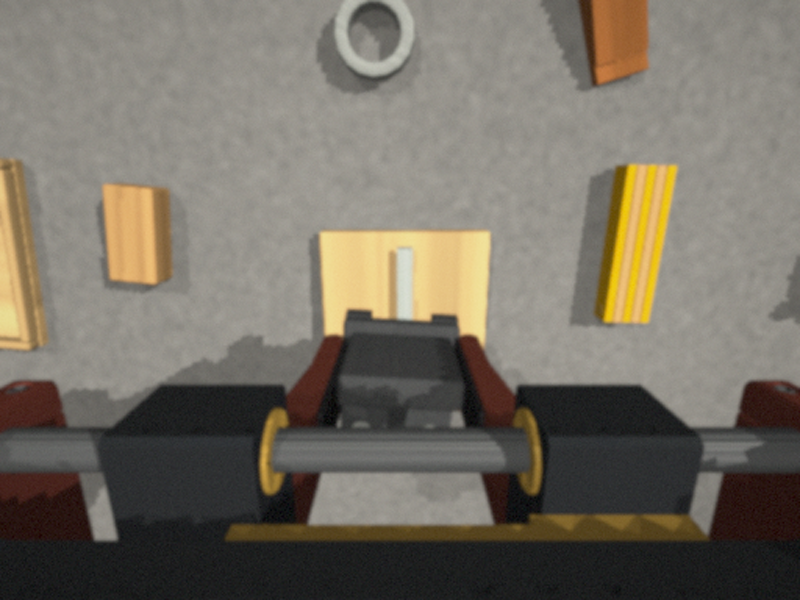

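The rib shows at (397–412, 248–318), central under the bracket, and the board's front edge runs from (320,232) to (490,231).

Run:
```python
from h import *
im=dict(np.load("pics/w3.npz"));s=1.5625
print(ray(im,np.array([(404.5,249),(404.5,318)])/s,18).round(1))
print(ray(im,np.array([(320,232),(490,231)])/s,12).round(1))
fs=ray(im,np.array([(335,32),(414,32),(375,77)])/s,14);print("FS",fs.round(1))
```

```text
[[574.7  11.4]
 [620.4  12.8]]
[[566.2 -42.4]
 [562.7  65.5]]
FS [[454.  -31. ]
 [452.8  13.2]
 [476.3  -8.4]]
```

{"api": "step_arm", "payload": {
  "targets": [
    [[0.06,0.06,-0.4,0,0,0,0],[0,0,-0.5,0,0,0,0],[0,0,-0.3,0,0,0,0],[0,0,-0.2,0,0,0,0],[0,0,-0.08,0,0,0,0]]
  ]
}}

```text
t: 7.12
ee_pos: [607.3, 12.6, 227.0]
orientation: [0.043, -3.141, -0.0]
ft_force: [-0.8, -0.0, -4.4]
width: 44.3
grasp_force: 30.0
```

{"api": "step_arm", "payload": {
  "targets": [
    [[0,0,-0.04,0,0,0,0],[0,0,-0.02,0,0,0,0],[0,0,0,0,0,0,0],[0,0,0,0,0,0,0],[0,0,0,0,0,0,0]]
  ]
}}

```text
t: 7.75
ee_pos: [607.5, 12.6, 225.1]
orientation: [-0.043, 3.141, -0.0]
ft_force: [-1.0, -0.1, 0.7]
width: 43.9
grasp_force: 30.0
```

Run:
```python
from h import *
pose()
```

```text
t 7.75 tcp [607.5  12.6 225.1] yaw 91.57 tilt [ 0.001 -0.   ] w 43.9 gf 30.0 F [-1.  -0.1  0.7] q6 -1.6
```

{"api": "step_arm", "payload": {
  "targets": [
    [[0,0,0,0,0,0,0.75],[0,0,0,0,0,0,0.75],[0,0,0,0,0,0,0.75],[0,0,0,0,0,0,0.75],[0,0,0.4,0,0,0,0.75]]
  ]
}}

```text
t: 8.38
ee_pos: [606.7, 12.6, 244.0]
orientation: [0.043, -3.138, -0.0]
ft_force: [0.8, -0.0, 1.0]
width: 65.6
grasp_force: 0.0
```

{"api": "step_arm", "payload": {
  "targets": [
    [[0,0,0.4,0,0,0,0.75],[0,0,0.2,0,0,0,0.75],[0,0,0.2,0,0,0,0],[0,0,0,0,0,0,0],[0,0,0,0,0,0,0]]
  ]
}}

```text
t: 9.0
ee_pos: [607.1, 12.6, 284.3]
orientation: [0.043, -3.141, 0.0]
ft_force: [-0.4, -0.3, 0.4]
width: 39.4
grasp_force: 0.0
```

{"api": "step_arm", "payload": {
  "targets": [
    [[0,0,0,0,0,0,0],[0,0,0,0,0,0,0],[0,0,0,0,0,0,0],[0,0,0,0,0,0,0],[0,0,0,0,0,0,0]]
  ]
}}

```text
t: 9.62
ee_pos: [607.3, 12.6, 284.7]
orientation: [-0.043, 3.141, 0.0]
ft_force: [0.0, 0.2, 0.6]
width: 0.1
grasp_force: 0.0
```

Run:
```python
from h import *
pose(); im=shot("wrist","w4"); np.savez("pics/w4.npz",**im)
```

```text
t 9.62 tcp [607.3  12.6 284.7] yaw 91.56 tilt [0. 0.] w 0.1 gf 0.0 F [0.  0.2 0.6] q6 -1.6
```

View pics/w4.png

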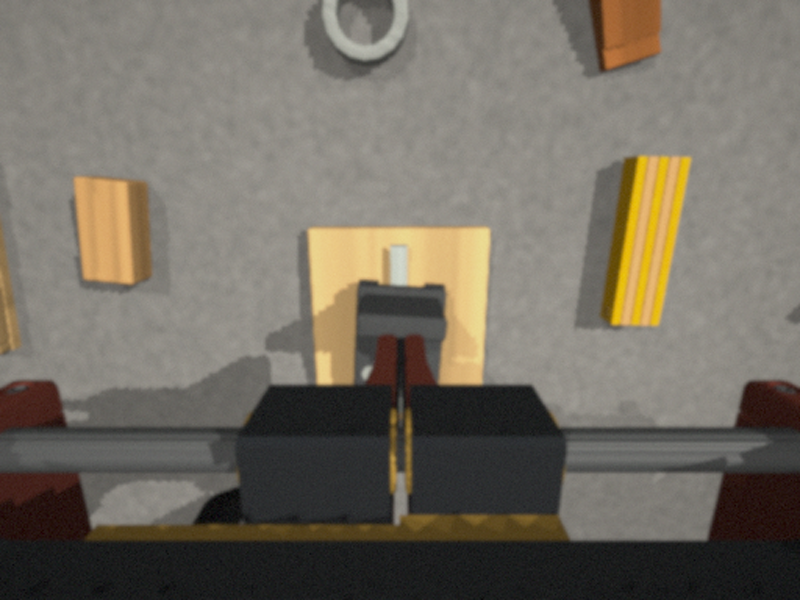

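The bracket stands astride the rib, its base plate edge at (360–443, 285). The lower edge of the upright's top face is near row 338. Now the press.

Run:
```python
from h import *
im=dict(np.load("pics/w4.npz"));s=1.5625
print(ray(im,np.array([(357,338),(445,338),(400,318)])/s,74).round(1),ray(im,np.array([(360,285),(443,285)])/s,30).round(1))
```

```text
[[610.4  -7.4]
 [609.2  35. ]
 [599.7  13. ]] [[595.4 -10. ]
 [594.1  37.5]]
```

{"api": "step_arm", "payload": {
  "targets": [
    [[0,0,-0.3,0,0,0,0],[0,0,-0.16,0,0,0,0],[0,0,-0.06,0,0,0,0],[0,0,-0.04,0,0,0,0],[0,0,0,0,0,0,0]]
  ]
}}

```text
t: 10.3
ee_pos: [607.4, 12.6, 256.8]
orientation: [-0.043, 3.141, -0.0]
ft_force: [0.2, 0.0, 0.2]
width: 0.7
grasp_force: 0.2
```

{"api": "step_arm", "payload": {
  "targets": [
    [[0,0,-0.02,0,0,0,0],[0,0,-0.02,0,0,0,0],[0,0,0,0,0,0,0],[0,0,0,0,0,0,0],[0,0,0,0,0,0,0]]
  ]
}}

```text
t: 10.92
ee_pos: [607.8, 12.6, 256.4]
orientation: [-0.043, 3.139, -0.0]
ft_force: [-3.2, 0.4, 13.1]
width: 0.4
grasp_force: 6.4
```

The press read about 13 N for several rows. Now up and over to the large flange.

{"api": "step_arm", "payload": {
  "targets": [
    [[0,0,0.5,0,0,0,0],[0,0,1,0,0,0,0],[-0.4,-0.5,0.2,0,0,-1,1],[-0.7,-0.8,0,0,0,-1,1],[-0.8,-0.9,0,0,0,-1,1]]
  ]
}}

```text
t: 11.55
ee_pos: [511.6, -98.0, 340.1]
orientation: [0.287, 3.127, -0.001]
ft_force: [0.9, -0.9, 0.2]
width: 27.4
grasp_force: 0.0
```

{"api": "step_arm", "payload": {
  "targets": [
    [[-0.8,-0.9,0,0,0,-1,1],[-0.8,-0.9,0,0,0,-1,1],[-0.8,-0.9,0,0,0,-1,1],[-0.5,-0.7,0,0,0,-1,1],[-0.2,-0.4,0,0,0,-1,1]]
  ]
}}

```text
t: 12.18
ee_pos: [355.9, -288.8, 340.0]
orientation: [0.831, 3.029, -0.001]
ft_force: [-0.7, 0.6, -0.5]
width: 76.9
grasp_force: 0.0
```

{"api": "step_arm", "payload": {
  "targets": [
    [[0,0,0,0,0,-1,1],[0,0,0,0,0,-1,1],[0,0,0,0,0,-1,1],[0,0,0,0,0,-0.6,1],[0,0,0,0,0,0,1]]
  ]
}}

```text
t: 12.8
ee_pos: [357.3, -287.4, 339.8]
orientation: [1.197, 2.904, -0.0]
ft_force: [-1.0, 0.2, 1.2]
width: 87.5
grasp_force: 0.0
```

Run:
```python
from h import *
pose(); im=shot("wrist","w5"); np.savez("pics/w5.npz",**im)
t=get_image("top"); np.savez("pics/top1.npz",**t)
```

```text
t 12.8 tcp [ 357.3 -287.4  339.8] yaw 45.19 tilt [ 0. -0.] w 87.5 gf 0.0 F [-1.   0.2  1.2] q6 -1.49
```

View pics/w5.png

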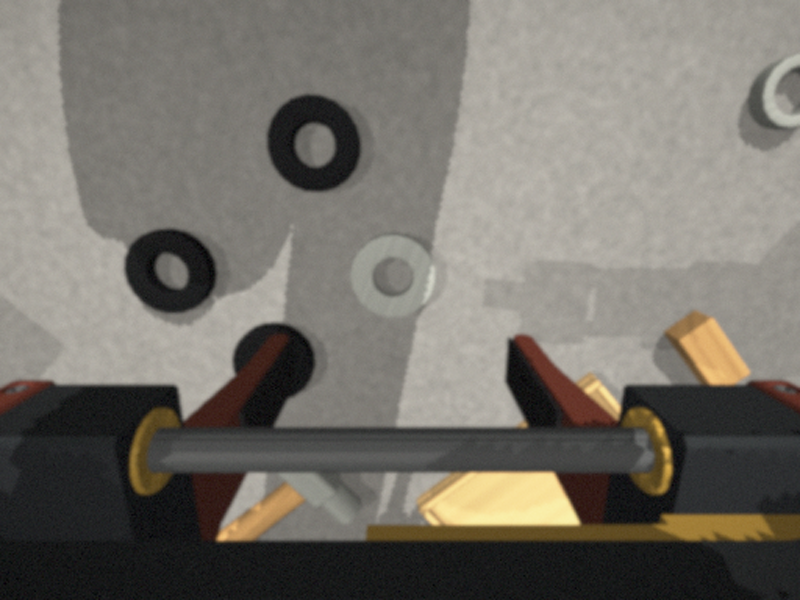

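The large grey flange is at (392,276), spanning 350–435 by 234–318. The black rings are at (313,143), (170,270) and (272,360).

Run:
```python
from h import *
im=dict(np.load("pics/w5.npz"));s=1.5625
P=ray(im,np.array([(350,276),(435,276),(392,234),(392,318)])/s,14);print(P.round(1),P.mean(0))
Q=ray(im,np.array([(313,143),(170,270),(272,360)])/s,14); c=P.mean(0)
y=np.array([1,1])/2**.5;x=np.array([-1,1])/2**.5
print(np.c_[(Q-c)@y,(Q-c)@x].round())
```

```text
[[ 330.7 -311.7]
 [ 375.1 -267. ]
 [ 330.7 -267.6]
 [ 375.8 -312.9]] [ 353.07381992 -289.83072651]
[[ -54.   93.]
 [-164.    4.]
 [ -94.  -67.]]
```

{"api": "step_arm", "payload": {
  "targets": [
    [[-0.08,-0.05,-0.5,0,0,0,1],[0,0,-0.8,0,0,0,1],[0,0,-0.8,0,0,0,1],[0,0,-0.6,0,0,0,1],[0,0,-0.34,0,0,0,1]]
  ]
}}

```text
t: 13.52
ee_pos: [353.1, -289.7, 186.2]
orientation: [-1.196, -2.903, -0.001]
ft_force: [0.7, -0.1, 0.2]
width: 87.9
grasp_force: 0.0
```

{"api": "step_arm", "payload": {
  "targets": [
    [[0,0,-0.02,0,0,0,1],[0,0,0,0,0,0,0],[0,0,0,0,0,0,0],[0,0,0,0,0,0,0],[0,0,0,0,0,0,0]]
  ]
}}

```text
t: 14.15
ee_pos: [353.6, -290.1, 187.4]
orientation: [1.197, 2.903, -0.001]
ft_force: [-0.7, 0.4, 7.7]
width: 63.8
grasp_force: 30.0
```

{"api": "step_arm", "payload": {
  "targets": [
    [[0,0,0,0,0,0,0],[0,0,0,0,0,0,0],[0,0,0,0,0,0,0],[0,0,0,0,0,0,0],[0,0,0,0,0,0,0]]
  ]
}}

```text
t: 14.78
ee_pos: [353.6, -290.1, 187.4]
orientation: [1.197, 2.903, -0.001]
ft_force: [-0.3, -0.0, 6.6]
width: 63.4
grasp_force: 30.0
```

{"api": "step_arm", "payload": {
  "targets": [
    [[0,0,0.4,0,0,0,0],[0,0,0.8,0,0,0,0],[0.1,0.3,0.8,0,0,0,0],[0.2,0.6,0.6,0,0,0,0],[0.35,1,0,0,0,0,0]]
  ]
}}

```text
t: 15.4
ee_pos: [386.6, -195.0, 319.0]
orientation: [1.2, 2.897, -0.001]
ft_force: [1.7, -0.8, -2.2]
width: 63.4
grasp_force: 30.0
```

{"api": "step_arm", "payload": {
  "targets": [
    [[0.35,1,0,0,0,0,0],[0.35,1,0,0,0,0,0],[0.35,1,0,0,0,0,0],[0.35,1,0,0,0,0,0],[0.35,1,0,0,0,0,0]]
  ]
}}

```text
t: 16.02
ee_pos: [473.3, 56.9, 316.7]
orientation: [-1.198, -2.904, 0.0]
ft_force: [0.9, -0.1, -2.0]
width: 63.6
grasp_force: 30.0
```

{"api": "step_arm", "payload": {
  "targets": [
    [[0.4,1,0,0,0,0,0],[0.4,1,0,0,0,0,0],[0.4,1,0,0,0,0,0],[0.4,1,0,0,0,0,0],[0.4,1,0,0,0,0,0]]
  ]
}}

```text
t: 16.65
ee_pos: [573.4, 306.7, 316.3]
orientation: [-1.198, -2.904, 0.001]
ft_force: [0.3, -0.0, -1.6]
width: 63.6
grasp_force: 30.0
```

{"api": "step_arm", "payload": {
  "targets": [
    [[0.4,0.4,0,0,0,0,0],[0.1,0.1,0,0,0,0,0],[0,0,0,0,0,0,0],[0,0,0,0,0,0,0],[0,0,0,0,0,0,0]]
  ]
}}

```text
t: 17.27
ee_pos: [598.0, 329.2, 316.8]
orientation: [-1.199, -2.903, 0.001]
ft_force: [-0.3, 0.4, -1.8]
width: 63.6
grasp_force: 30.0
```

Run:
```python
from h import *
pose(); im=shot("wrist","w6"); np.savez("pics/w6.npz",**im)
```

```text
t 17.27 tcp [598.  329.2 316.8] yaw 45.11 tilt [-0.001 -0.   ] w 63.6 gf 30.0 F [-0.3  0.4 -1.8] q6 -0.3
```

View pics/w6.png

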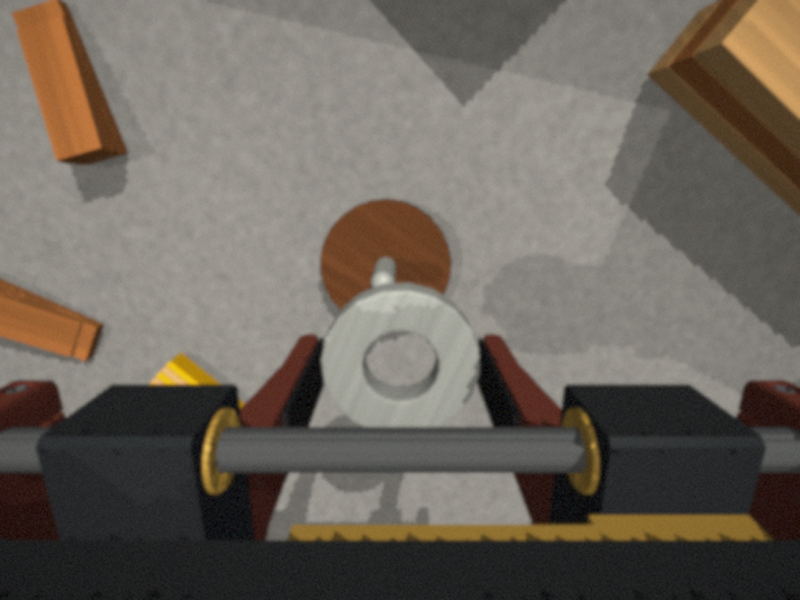

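The base disc spans 321–451 with its top edge at row 200. The post foot is at about (386,262) and the ring is held at (401,365). I overshot in x.

Run:
```python
from h import *
im=dict(np.load("pics/w6.npz"));s=1.5625
p=im["pixels"];hsv=cv2.cvtColor(p,cv2.COLOR_RGB2HSV).astype(int)
m=((hsv[:,:,0]<15)&(hsv[:,:,1]>110))
ys,xs=np.where(m[120:180,200:295]);W=ray(im,np.c_[xs+200,ys+120],15)
h=cv2.convexHull(np.float32(W))[:,0]
# circle fit to the hull points away from the ring
u=proj(im,np.c_[h,np.full(len(h),15)])*s; h=h[u[:,1]<275]
A=np.c_[2*h,np.ones(len(h))];b=(h**2).sum(1);q=np.linalg.lstsq(A,b,rcond=None)[0]
print(q[:2],(q[2]+q[0]**2+q[1]**2)**.5)
print(ray(im,np.array([386,262])/s,15))
```

```text
[580.92660971 333.27254914] 43.1416550714642
[[579.64546892 335.29778316]]
```

{"api": "step_arm", "payload": {
  "targets": [
    [[-0.37,0.06,0,0,0,0,0],[0,0,0,0,0,0,0],[0,0,-0.6,0,0,0,0],[0,0,-0.3,0,0,0,0],[0,0,-0.2,0,0,0,0]]
  ]
}}

```text
t: 17.95
ee_pos: [579.6, 333.1, 260.8]
orientation: [-1.198, -2.904, 0.001]
ft_force: [-0.2, -0.2, -3.0]
width: 63.4
grasp_force: 30.0
```

{"api": "step_arm", "payload": {
  "targets": [
    [[0,0,-0.3,0,0,0,0],[0,0,-0.4,0,0,0,0],[0,0,-0.3,0,0,0,0],[0,0,-0.12,0,0,0,0],[0,0,-0.04,0,0,0,0]]
  ]
}}

```text
t: 18.58
ee_pos: [579.8, 333.1, 203.2]
orientation: [-1.198, -2.904, 0.001]
ft_force: [-0.1, -0.9, -2.1]
width: 63.6
grasp_force: 30.0
```

Run:
```python
from h import *
pose()
```

```text
t 18.57 tcp [579.8 333.1 203.2] yaw 45.16 tilt [-0. -0.] w 63.6 gf 30.0 F [-0.1 -0.9 -2.1] q6 -0.28
```

{"api": "step_arm", "payload": {
  "targets": [
    [[0,0,-0.01,0,0,0,0],[0,0,0,0,0,0,0.9],[0,0,0,0,0,0,0.9],[0,0,0,0,0,0,0.9],[0,0,0.5,0,0,0,0.9]]
  ]
}}

```text
t: 19.2
ee_pos: [579.1, 332.7, 226.9]
orientation: [-1.197, -2.902, 0.004]
ft_force: [-0.2, -0.1, 0.4]
width: 78.6
grasp_force: 0.0
```

{"api": "step_arm", "payload": {
  "targets": [
    [[0,0,1,0,0,0,0.9],[0,0,1,0,0,0,0.9],[-0.1,-0.3,0.3,0,0,0,0.9],[-0.25,-0.7,0,0,0,0,0.9],[-0.35,-0.95,0,0,0,0,0.9]]
  ]
}}

```text
t: 19.82
ee_pos: [544.0, 234.6, 342.7]
orientation: [-1.196, -2.905, 0.0]
ft_force: [-0.1, -0.5, 0.3]
width: 78.9
grasp_force: 0.0
```

{"api": "step_arm", "payload": {
  "targets": [
    [[-0.35,-0.95,0,0,0,0,0.9],[-0.35,-0.95,0,0,0,0,0.9],[-0.35,-0.95,0,0,0,0,0.9],[-0.35,-0.95,0,0,0,0,0.9],[-0.3,-0.7,0,0,0,0,0.9]]
  ]
}}

```text
t: 20.45
ee_pos: [458.1, 8.7, 342.5]
orientation: [-1.199, -2.902, 0.001]
ft_force: [-0.1, 0.7, 0.6]
width: 79.2
grasp_force: 0.0
```

{"api": "step_arm", "payload": {
  "targets": [
    [[-0.15,-0.35,0,0,0,0,0.9],[0,0,0,0,0,0,0.9],[0,0,0,0,0,0,0.9],[0,0,0,0,0,0,0.9],[0,0,0,0,0,0,0.9]]
  ]
}}

```text
t: 21.08
ee_pos: [452.5, -6.3, 343.1]
orientation: [-1.196, -2.905, 0.0]
ft_force: [-0.8, -0.3, 0.0]
width: 79.2
grasp_force: 0.0
```

Run:
```python
from h import *
pose(); im=shot("wrist","w7"); np.savez("pics/w7.npz",**im)
t=get_image("top"); np.savez("pics/top2.npz",**t)
p=t["pixels"][:,:,::-1]
a=cv2.resize(im["pixels"][:,:,::-1],(800,600),interpolation=cv2.INTER_CUBIC)[:400]
b=cv2.resize(p[110:210,120:320],(400,200),interpolation=cv2.INTER_CUBIC)
sc=get_image("scene")["pixels"][:,:,::-1]; c=cv2.resize(sc[200:320,180:380],(400,200),interpolation=cv2.INTER_CUBIC)
cv2.imwrite("pics/w7m.png",np.vstack([a,np.hstack([b,c])]))
```

```text
t 21.07 tcp [452.5  -6.3 343.1] yaw 45.23 tilt [-0.  0.] w 79.2 gf 0.0 F [-0.8 -0.3  0. ] q6 -0.83
```

View pics/w7m.png

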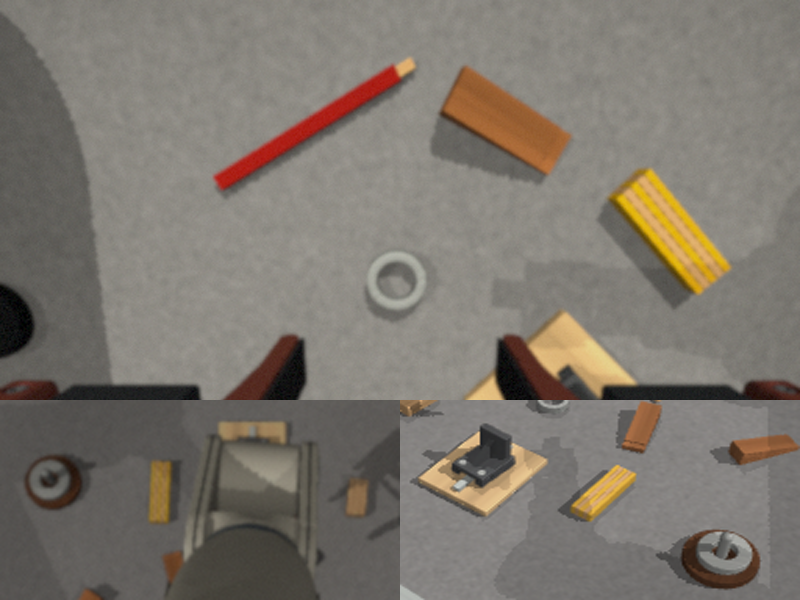

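The large flange lies flat round the post and the bracket is astride the rib. The small ring is at (396,279), spanning 365–426 by 248–311.

Run:
```python
from h import *
im=dict(np.load("pics/w7.npz"));s=1.5625
P=ray(im,np.array([(365,279),(427,279),(396,248),(396,311)])/s,14);print(P.round(1),P.mean(0))
Wt=ray(im,np.array([(441,113),(465,67)])/s,26);Wl=ray(im,np.array([(549,175),(572,137)])/s,8);print(Wt,Wl,np.r_[Wt,Wl].mean(0))
```

```text
[[435.5 -25. ]
 [468.3   8. ]
 [435.3   8. ]
 [469.8 -26.3]] [452.21965484  -8.82047433]
[[391.8761268   92.84776753]
 [382.88946972 122.19455223]] [[475.83771161 122.39610228]
 [467.28119888 150.15876047]] [429.47112676 121.89929563]
```

{"api": "step_arm", "payload": {
  "targets": [
    [[0,-0.05,-0.5,0,0,0,0.9],[0,0,-0.8,0,0,0,0.9],[0,0,-0.8,0,0,0,0.9],[0,0,-0.6,0,0,0,0.9],[0,0,-0.36,0,0,0,0.9]]
  ]
}}

```text
t: 21.85
ee_pos: [452.1, -9.2, 188.7]
orientation: [-1.197, -2.903, 0.001]
ft_force: [-0.9, 0.4, -0.8]
width: 78.8
grasp_force: 0.0
```

{"api": "step_arm", "payload": {
  "targets": [
    [[0,0,-0.02,0,0,0,0.9],[0,0,0,0,0,0,0],[0,0,0,0,0,0,0],[0,0,0,0,0,0,0],[0,0,0,0,0,0,0]]
  ]
}}

```text
t: 22.48
ee_pos: [452.4, -9.4, 189.7]
orientation: [1.198, 2.903, 0.0]
ft_force: [-0.3, -0.1, 5.4]
width: 44.5
grasp_force: 30.0
```

{"api": "step_arm", "payload": {
  "targets": [
    [[0,0,0,0,0,0,0],[0,0,0,0,0,0,0],[0,0,0,0,0,0,0],[0,0,0,0,0,0,0],[0,0,0,0,0,0,0]]
  ]
}}

```text
t: 23.1
ee_pos: [452.5, -9.4, 189.7]
orientation: [1.198, 2.904, 0.0]
ft_force: [-0.9, -0.1, 7.2]
width: 44.8
grasp_force: 30.0
```

{"api": "step_arm", "payload": {
  "targets": [
    [[0,0,0.4,0,0,0,0],[0,0,0.8,0,0,0,0],[0.1,0.3,0.8,0,0,0,0],[0.25,0.7,0.6,0,0,0,0],[0.35,0.95,0,0,0,0,0]]
  ]
}}

```text
t: 23.72
ee_pos: [488.2, 88.7, 321.8]
orientation: [1.199, 2.899, 0.004]
ft_force: [0.3, -0.6, -1.7]
width: 44.3
grasp_force: 30.0
```

{"api": "step_arm", "payload": {
  "targets": [
    [[0.35,0.95,0,0,0,0,0],[0.35,0.95,0,0,0,0,0],[0.35,0.95,0,0,0,0,0],[0.35,0.95,0,0,0,0,0],[0.25,0.7,0,0,0,0,0]]
  ]
}}

```text
t: 24.35
ee_pos: [570.0, 315.1, 318.9]
orientation: [-1.197, -2.905, 0.0]
ft_force: [1.0, -0.5, -0.5]
width: 44.2
grasp_force: 30.0
```

{"api": "step_arm", "payload": {
  "targets": [
    [[0.16,0.4,0,0,0,0,0],[0,0,0,0,0,0,0],[0,0,0,0,0,0,0],[0,0,0,0,0,0,0],[0,0,0,0,0,0,0]]
  ]
}}

```text
t: 24.98
ee_pos: [577.8, 332.3, 319.3]
orientation: [-1.199, -2.904, 0.0]
ft_force: [-0.6, -0.1, -0.8]
width: 44.6
grasp_force: 30.0
```

Run:
```python
from h import *
pose(); im=shot("wrist","w8"); np.savez("pics/w8.npz",**im)
```

```text
t 24.98 tcp [577.8 332.3 319.3] yaw 45.11 tilt [-0. -0.] w 44.6 gf 30.0 F [-0.6 -0.1 -0.8] q6 -0.28
```

View pics/w8.png

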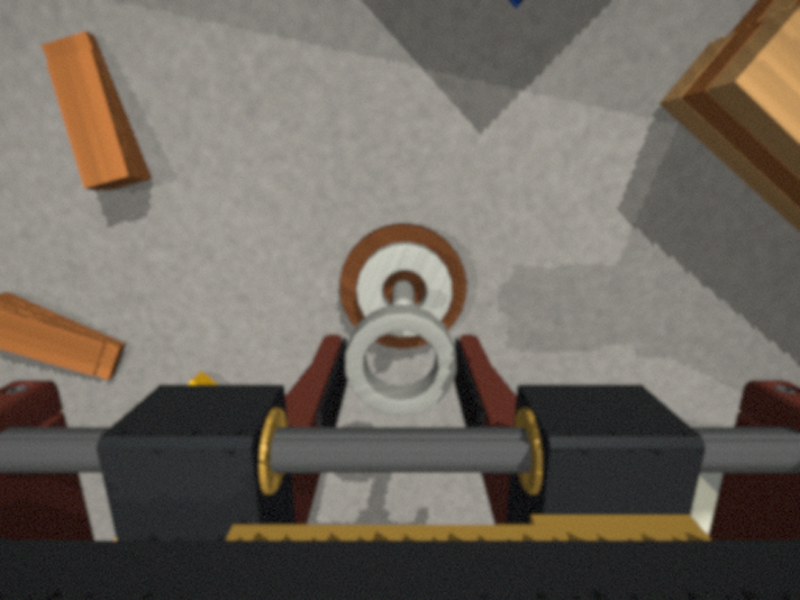

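The small ring is held level at (400,360). The large flange at (405,285) sits round the post, concentric with the base disc. I lower the small ring.

{"api": "step_arm", "payload": {
  "targets": [
    [[0.04,0.02,-0.3,0,0,0,0],[0,0,-0.5,0,0,0,0],[0,0,-0.3,0,0,0,0],[0,0,-0.3,0,0,0,0],[0,0,-0.3,0,0,0,0]]
  ]
}}

```text
t: 25.65
ee_pos: [579.9, 334.2, 233.3]
orientation: [1.198, 2.904, 0.0]
ft_force: [0.5, -0.1, -0.9]
width: 44.0
grasp_force: 30.0
```

{"api": "step_arm", "payload": {
  "targets": [
    [[0,0,-0.2,0,0,0,0],[0,0,-0.1,0,0,0,0],[0,0,-0.03,0,0,0,0],[0,0,0,0,0,0,0],[0,0,0,0,0,0,0]]
  ]
}}

```text
t: 26.28
ee_pos: [579.8, 334.1, 218.6]
orientation: [1.198, 2.904, 0.0]
ft_force: [-3.3, -1.8, 5.6]
width: 44.6
grasp_force: 30.0
```

Run:
```python
from h import *
pose()
```

```text
t 26.27 tcp [579.8 334.1 218.6] yaw 45.17 tilt [0. 0.] w 44.6 gf 30.0 F [-3.3 -1.8  5.6] q6 -0.28
```

{"api": "step_arm", "payload": {
  "targets": [
    [[0,0,0,0,0,0,0.75],[0,0,0,0,0,0,0.75],[0,0,0,0,0,0,0.75],[0,0,0,0,0,0,0.75],[0,0,0.5,0,0,0,0.75]]
  ]
}}

```text
t: 26.9
ee_pos: [579.0, 333.7, 240.9]
orientation: [-1.197, -2.902, 0.005]
ft_force: [-0.7, 0.6, 0.9]
width: 65.9
grasp_force: 0.0
```

{"api": "step_arm", "payload": {
  "targets": [
    [[0,0,1,0,0,0,0.75],[0,0,0.8,0,0,0,0.75],[-0.6,-0.15,0,0,0,1,0.75],[-0.9,-0.25,0,0,0,1,0.75],[-0.9,-0.25,0,0,0,1,0.75]]
  ]
}}

```text
t: 27.52
ee_pos: [458.6, 301.1, 332.7]
orientation: [0.885, 3.014, 0.0]
ft_force: [-0.5, -0.3, -0.3]
width: 66.2
grasp_force: 0.0
```

{"api": "step_arm", "payload": {
  "targets": [
    [[-0.9,-0.25,0,0,0,1,0.75],[-0.7,-0.2,0,0,0,0.3,0.75],[-0.4,-0.1,0,0,0,0,0.75],[0,0,0,0,0,0,0.75],[0,0,0,0,0,0,0.75]]
  ]
}}

```text
t: 28.15
ee_pos: [360.7, 274.6, 333.0]
orientation: [0.75, 3.05, 0.002]
ft_force: [0.0, 0.4, 0.2]
width: 65.9
grasp_force: 0.0
```

Run:
```python
from h import *
pose(); im=shot("wrist","w9"); np.savez("pics/w9.npz",**im)
p=im["pixels"];hsv=cv2.cvtColor(p,cv2.COLOR_RGB2HSV).astype(int)
m=((hsv[:,:,0]<15)&(hsv[:,:,1]>120)&(hsv[:,:,2]>60)).astype(np.uint8);m[230:]=0
for c in cv2.findContours(m,cv2.RETR_EXTERNAL,cv2.CHAIN_APPROX_NONE)[0]:
    if cv2.contourArea(c)>400: print(cv2.contourArea(c),(cv2.approxPolyDP(c,3,True)[:,0]*1.5625).round().tolist(),rect(ray(im,c[:,0],8)))
sc=get_image("scene")["pixels"][:,:,::-1]
a=cv2.resize(p[:,:,::-1],(800,600),interpolation=cv2.INTER_CUBIC)[:400]
cv2.imwrite("pics/w9m.png",np.vstack([a,cv2.resize(sc[205:325,180:420],(800,400),interpolation=cv2.INTER_CUBIC)[200:]]))
```

```text
t 28.15 tcp [360.7 274.6 333. ] yaw 62.37 tilt [0.001 0.001] w 65.9 gf 0.0 F [0.  0.4 0.2] q6 -0.46
1974.0 [[381.0, 219.0], [375.0, 341.0], [412.0, 342.0], [419.0, 220.0]] (array([363.4, 271.9]), 95.0, 30.8, -29.9)
```

View pics/w9m.png

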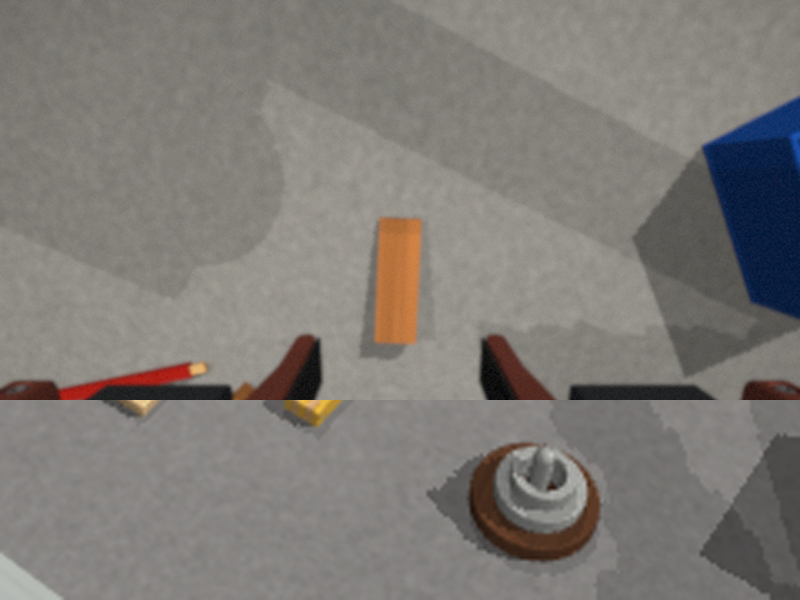

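Both flanges are stacked concentrically at (540,485) in the lower panel. wedge_b spans (381–419, 219) to (375–412, 342), tall end at the bottom.

Run:
```python
from h import *
im=dict(np.load("pics/w9.npz"));s=1.5625
n=ray(im,np.array([(379,219),(421,219)])/s,4).mean(0);f=ray(im,np.array([(375,343),(416,343)])/s,26).mean(0)
d=f-n;print(n,f,np.linalg.norm(d),np.degrees(np.arctan2(d[1],d[0])));c=n+d/np.linalg.norm(d)*45
print("ctr",c,"grip",c+8*d/np.linalg.norm(d))
```

```text
[323.41128553 295.69491017] [399.06872678 252.37637795] 87.18109685996953 -29.793787767216827
ctr [362.46315547 273.33531595] grip [369.40571013 269.36027697]
```

{"api": "step_arm", "payload": {
  "targets": [
    [[0.17,-0.1,-0.4,0,0,-0.5,0.75],[0,0,-0.8,0,0,0,0.75],[0,0,-0.8,0,0,0,0.75],[0,0,-0.6,0,0,0,0.75],[0,0,-0.36,0,0,0,0.75]]
  ]
}}

```text
t: 28.88
ee_pos: [368.8, 269.1, 182.8]
orientation: [-0.804, -3.036, 0.002]
ft_force: [0.6, -0.0, 0.7]
width: 65.7
grasp_force: 0.0
```

{"api": "step_arm", "payload": {
  "targets": [
    [[0,0,0,0,0,0,0.75],[0,0,0,0,0,0,0],[0,0,0,0,0,0,0],[0,0,0,0,0,0,0],[0,0,0,0,0,0,0]]
  ]
}}

```text
t: 29.5
ee_pos: [368.4, 269.1, 184.9]
orientation: [0.803, 3.037, 0.0]
ft_force: [0.8, 0.6, 0.9]
width: 30.0
grasp_force: 29.9
```

{"api": "step_arm", "payload": {
  "targets": [
    [[0,0,0,0,0,0,0],[0,0,0,0,0,0,0],[0,0,0,0,0,0,0],[0,0,0,0,0,0,0],[0,0,0,0,0,0,0]]
  ]
}}

```text
t: 30.12
ee_pos: [368.4, 269.2, 184.8]
orientation: [0.803, 3.037, 0.0]
ft_force: [-0.3, 0.2, 5.0]
width: 29.9
grasp_force: 30.0
```

Run:
```python
from h import *
pose()
```

```text
t 30.12 tcp [368.4 269.2 184.8] yaw 60.37 tilt [0. 0.] w 29.9 gf 30.0 F [-0.3  0.2  5. ] q6 -0.45
```

{"api": "step_arm", "payload": {
  "targets": [
    [[0,0,0.5,0,0,0,0],[0,0,1,0,0,0,0],[0.1,-0.3,1,0,0,0,0],[0.3,-0.8,0.2,0,0,0.6,0],[0.4,-1,0,0,0,1,0]]
  ]
}}

```text
t: 30.75
ee_pos: [408.8, 163.6, 321.0]
orientation: [0.626, 3.076, 0.003]
ft_force: [1.2, 1.1, -0.4]
width: 30.0
grasp_force: 30.0
```

{"api": "step_arm", "payload": {
  "targets": [
    [[0.4,-1,0,0,0,1,0],[0.4,-1,0,0,0,1,0],[0.4,-1,0,0,0,1,0],[0.4,-1,0,0,0,1,0],[0.4,-1,0,0,0,1,0]]
  ]
}}

```text
t: 31.38
ee_pos: [508.6, -87.7, 319.4]
orientation: [-0.086, -3.14, -0.0]
ft_force: [0.1, 0.2, -0.6]
width: 29.7
grasp_force: 30.0
```

{"api": "step_arm", "payload": {
  "targets": [
    [[0.4,-1,0,0,0,0,0],[0.4,-1,0,0,0,0,0],[0.4,-1,0,0,0,0,0],[0.4,-0.8,0,0,0,0,0],[0.3,-0.3,0,0,0,0,0]]
  ]
}}

```text
t: 32.0
ee_pos: [603.6, -293.3, 319.0]
orientation: [-0.092, -3.14, 0.0]
ft_force: [-0.4, -0.7, -0.1]
width: 29.4
grasp_force: 30.0
```

{"api": "step_arm", "payload": {
  "targets": [
    [[0.1,0,0,0,0,0,0],[0,0,0,0,0,0,0],[0,0,0,0,0,0,0],[0,0,0,0,0,0,0],[0,0,0,0,0,0,0]]
  ]
}}

```text
t: 32.62
ee_pos: [608.2, -290.5, 319.9]
orientation: [0.088, 3.14, -0.0]
ft_force: [1.0, 0.7, -0.7]
width: 29.7
grasp_force: 30.0
```

Run:
```python
from h import *
pose(); im=shot("wrist","w10"); np.savez("pics/w10.npz",**im)
```

```text
t 32.62 tcp [ 608.2 -290.5  319.9] yaw 86.79 tilt [ 0. -0.] w 29.7 gf 30.0 F [ 1.   0.7 -0.7] q6 -1.98
```

View pics/w10.png

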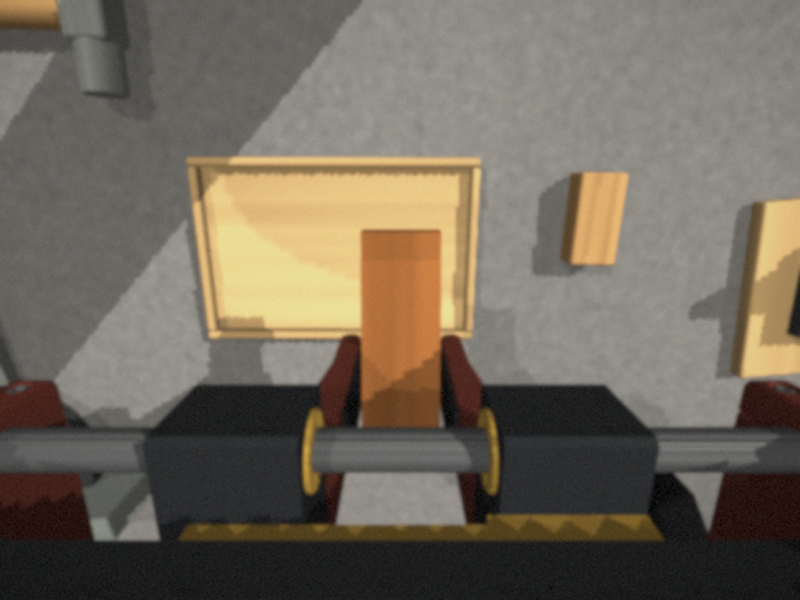

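The tray's rim corners are at (187,158), (481,159), (473,337) and (209,338), aligned with the wedge held at (400,320).

Run:
```python
from h import *
im=dict(np.load("pics/w10.npz"));s=1.5625
P=ray(im,np.array([(187,158),(481,159),(473,336),(209,337)])/s,16);print(P.round(1),P.mean(0),rect(P))
```

```text
[[ 517.1 -421.1]
 [ 528.2 -233.5]
 [ 648.8 -239.7]
 [ 639.1 -428.7]] [ 583.27558891 -330.73733679] (array([ 582.9, -331. ]), 189.2, 122.2, 87.0)
```

{"api": "step_arm", "payload": {
  "targets": [
    [[-0.34,0.02,-0.3,0,0,0,0],[0,0,-0.6,0,0,0,0],[0,0,-0.6,0,0,0,0],[0,0,-0.5,0,0,0,0],[0,0,-0.3,0,0,0,0]]
  ]
}}

```text
t: 33.3
ee_pos: [591.0, -289.7, 203.4]
orientation: [-0.089, -3.139, -0.001]
ft_force: [0.1, -0.5, 0.4]
width: 29.9
grasp_force: 30.0
```

{"api": "step_arm", "payload": {
  "targets": [
    [[0,0,-0.14,0,0,0,0],[0,0,-0.08,0,0,0,0],[0,0,-0.04,0,0,0,0],[0,0,0,0,0,0,0],[0,0,0,0,0,0,0]]
  ]
}}

```text
t: 33.92
ee_pos: [591.5, -289.9, 192.2]
orientation: [0.089, 3.14, -0.001]
ft_force: [0.0, 0.2, -1.2]
width: 29.8
grasp_force: 30.0
```

{"api": "step_arm", "payload": {
  "targets": [
    [[0,0,-0.03,0,0,0,0],[0,0,0,0,0,0,0.53],[0,0,0,0,0,0,0.53],[0,0,0,0,0,0,0.53],[0,0,0.4,0,0,0,0.53]]
  ]
}}

```text
t: 34.55
ee_pos: [590.6, -289.6, 209.3]
orientation: [-0.089, -3.137, -0.002]
ft_force: [-0.2, 0.3, 0.1]
width: 46.5
grasp_force: 0.0
```

{"api": "step_arm", "payload": {
  "targets": [
    [[0,0,1,0,0,0,0.53],[0,0,1,0,0,0,0.75],[-0.2,0.4,0.4,0,0,0.5,0.75],[-0.35,0.8,0,0,0,1,0.75],[-0.4,1,0,0,0,1,0.75]]
  ]
}}

```text
t: 35.17
ee_pos: [543.5, -179.4, 332.1]
orientation: [-0.187, 3.133, -0.002]
ft_force: [0.9, 0.3, 0.0]
width: 65.9
grasp_force: 0.0
```

{"api": "step_arm", "payload": {
  "targets": [
    [[-0.4,1,0,0,0,1,0.75],[-0.4,1,0,0,0,1,0.75],[-0.4,1,0,0,0,1,0.75],[-0.4,1,0,0,0,0,0.75],[-0.4,1,0,0,0,0,0.75]]
  ]
}}

```text
t: 35.8
ee_pos: [443.1, 71.6, 331.6]
orientation: [-0.511, 3.097, -0.0]
ft_force: [0.1, -0.3, -0.6]
width: 66.3
grasp_force: 0.0
```

{"api": "step_arm", "payload": {
  "targets": [
    [[-0.25,0.7,0,0,0,0,0.75],[-0.2,0.3,0,0,0,0,0.75],[0,0,0,0,0,0,0.75],[0,0,0,0,0,0,0.75],[0,0,0,0,0,0,0.75]]
  ]
}}

```text
t: 36.42
ee_pos: [421.8, 119.5, 330.4]
orientation: [-0.51, 3.099, -0.0]
ft_force: [0.7, -1.4, -1.3]
width: 65.8
grasp_force: 0.0
```

Run:
```python
from h import *
pose(); im=shot("wrist","w11"); np.savez("pics/w11.npz",**im)
p=im["pixels"];hsv=cv2.cvtColor(p,cv2.COLOR_RGB2HSV).astype(int)
m=((hsv[:,:,0]<15)&(hsv[:,:,1]>120)&(hsv[:,:,2]>50)).astype(np.uint8);m[230:]=0;m[:,:190]=0;m[:,320:]=0
for c in cv2.findContours(m,cv2.RETR_EXTERNAL,cv2.CHAIN_APPROX_NONE)[0]:
    if cv2.contourArea(c)>400: print(cv2.contourArea(c),cv2.approxPolyDP(c,3,True)[:,0].tolist(),rect(ray(im,c[:,0],8)))
print(proj(im,[[429.5,121.9,10],[385,106,26],[387,107,0],[472,136,8]]).round())
```

```text
t 36.42 tcp [421.8 119.5 330.4] yaw 108.7 tilt [0.001 0.   ] w 65.8 gf 0.0 F [ 0.7 -1.4 -1.3] q6 -1.65
1863.5 [[245, 145], [244, 217], [267, 219], [270, 146]] (array([427.3, 122.9]), 88.4, 30.2, 18.0)
775.0 [[190, 59], [191, 72], [246, 111], [253, 111], [253, 103]] (array([340.4,  53.9]), 82.0, 11.2, 74.5)
[[256. 185.]
 [255. 146.]
 [255. 145.]
 [255. 221.]]
```

{"api": "step_arm", "payload": {
  "targets": [
    [[0,0,-0.4,0,0,0,0.75],[0,0,-0.8,0,0,0,0.75],[0,0,-0.8,0,0,0,0.75],[0,0,-0.6,0,0,0,0.75],[0,0,-0.3,0,0,0,0.75]]
  ]
}}

```text
t: 37.1
ee_pos: [421.2, 119.6, 183.7]
orientation: [0.51, -3.098, 0.0]
ft_force: [-0.4, -0.1, 0.1]
width: 65.7
grasp_force: 0.0
```

{"api": "step_arm", "payload": {
  "targets": [
    [[0,0,0,0,0,0,0.75],[0,0,0,0,0,0,0],[0,0,0,0,0,0,0],[0,0,0,0,0,0,0],[0,0,0,0,0,0,0]]
  ]
}}

```text
t: 37.72
ee_pos: [421.4, 120.2, 185.6]
orientation: [-0.512, 3.099, 0.0]
ft_force: [-0.5, 0.3, 6.3]
width: 30.1
grasp_force: 29.9
```

{"api": "step_arm", "payload": {
  "targets": [
    [[0,0,0,0,0,0,0],[0,0,0,0,0,0,0],[0,0,0,0,0,0,0],[0,0,0,0,0,0,0],[0,0,0,0,0,0,0]]
  ]
}}

```text
t: 38.35
ee_pos: [421.5, 120.2, 185.6]
orientation: [-0.512, 3.099, 0.0]
ft_force: [-1.2, 0.3, 5.8]
width: 29.6
grasp_force: 30.0
```

{"api": "step_arm", "payload": {
  "targets": [
    [[0,0,0.5,0,0,0,0],[0,0,1,0,0,0,0],[0.1,-0.3,1,0,0,0,0],[0.25,-0.8,0.2,0,0,-0.5,0],[0.3,-1,0,0,0,-1,0]]
  ]
}}

```text
t: 38.98
ee_pos: [454.3, 14.5, 321.7]
orientation: [-0.349, 3.119, -0.0]
ft_force: [0.4, -0.2, -0.2]
width: 30.0
grasp_force: 30.0
```

{"api": "step_arm", "payload": {
  "targets": [
    [[0.3,-1,0,0,0,-1,0],[0.3,-1,0,0,0,-1,0],[0.3,-1,0,0,0,-1,0],[0.3,-1,0,0,0,-0.9,0],[0.3,-1,0,0,0,0,0]]
  ]
}}

```text
t: 39.6
ee_pos: [528.9, -236.6, 320.0]
orientation: [-0.079, -3.14, -0.0]
ft_force: [1.3, 0.7, -0.5]
width: 29.7
grasp_force: 30.0
```

{"api": "step_arm", "payload": {
  "targets": [
    [[0.3,-1,0,0,0,0,0],[0.3,-1,0,0,0,0,0],[0.2,-0.65,0,0,0,0,0],[0.1,-0.2,0,0,0,0,0],[0,0,0,0,0,0,0]]
  ]
}}

```text
t: 40.22
ee_pos: [573.7, -377.0, 319.7]
orientation: [-0.078, -3.14, -0.001]
ft_force: [-0.2, -0.0, -0.5]
width: 29.8
grasp_force: 30.0
```

{"api": "step_arm", "payload": {
  "targets": [
    [[0,0,0,0,0,0,0],[0,0,0,0,0,0,0],[0,0,0,0,0,0,0],[0,0,0,0,0,0,0],[0,0,0,0,0,0,0]]
  ]
}}

```text
t: 40.85
ee_pos: [573.8, -377.3, 320.2]
orientation: [0.078, 3.141, -0.0]
ft_force: [0.9, 0.6, -0.5]
width: 29.8
grasp_force: 30.0
```

Run:
```python
from h import *
pose(); im=shot("wrist","w12"); np.savez("pics/w12.npz",**im)
```

```text
t 40.85 tcp [ 573.8 -377.3  320.2] yaw 87.17 tilt [ 0. -0.] w 29.8 gf 30.0 F [ 0.9  0.6 -0.5] q6 -2.12
```

View pics/w12.png

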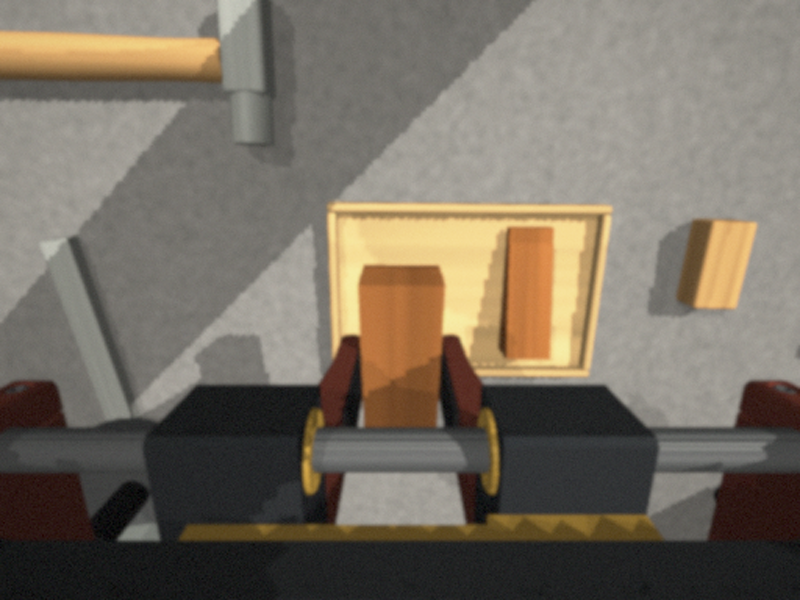

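wedge_b lies inside the tray at (529,292), and wedge_a hangs over the free half at (400,345). I lower it.

{"api": "step_arm", "payload": {
  "targets": [
    [[-0.04,0.08,-0.3,0,0,0,0],[0,0,-0.6,0,0,0,0],[0,0,-0.6,0,0,0,0],[0,0,-0.5,0,0,0,0],[0,0,-0.3,0,0,0,0]]
  ]
}}

```text
t: 41.52
ee_pos: [571.1, -372.8, 202.8]
orientation: [-0.078, -3.138, -0.002]
ft_force: [-0.0, 0.3, -1.7]
width: 29.8
grasp_force: 30.0
```

{"api": "step_arm", "payload": {
  "targets": [
    [[0,0,-0.14,0,0,0,0],[0,0,-0.08,0,0,0,0],[0,0,-0.06,0,0,0,0],[0,0,0,0,0,0,0],[0,0,0,0,0,0,0]]
  ]
}}

```text
t: 42.15
ee_pos: [571.9, -373.5, 191.7]
orientation: [0.078, 3.14, -0.001]
ft_force: [-0.1, -0.2, 0.6]
width: 29.9
grasp_force: 30.0
```

{"api": "step_arm", "payload": {
  "targets": [
    [[0,0,0,0,0,0,0.53],[0,0,0,0,0,0,0.53],[0,0,0,0,0,0,0.53],[0,0,0,0,0,0,0.53],[0,0,0.4,0,0,0,0.53]]
  ]
}}

```text
t: 42.78
ee_pos: [571.2, -373.0, 210.3]
orientation: [-0.078, -3.138, -0.003]
ft_force: [-0.1, 0.2, -0.2]
width: 46.3
grasp_force: 0.0
```

{"api": "step_arm", "payload": {
  "targets": [
    [[0,0,1,0,0,0,0.53],[0,0,1,0,0,0,0.53],[-0.6,0,1,0,0,0,0.53],[-0.6,0,0,0,0,0,0.53],[0,0,0,0,0,0,0.53]]
  ]
}}

```text
t: 43.4
ee_pos: [510.5, -373.4, 363.4]
orientation: [0.08, 3.139, -0.002]
ft_force: [-0.4, 0.3, -0.9]
width: 46.6
grasp_force: 0.0
```

Run:
```python
from h import *
pose(); im=get_image("wrist")["pixels"][:,:,::-1]
sc=get_image("scene")["pixels"][:,:,::-1];t=get_image("top")["pixels"][:,:,::-1]
f=lambda a,w,h:cv2.resize(a,(w,h),interpolation=cv2.INTER_CUBIC)
cv2.imwrite("pics/fin.png",np.vstack([f(sc[140:325,90:390],800,350),np.hstack([f(im[:240],400,250),f(t[100:270,120:400],400,250)])]))
```

```text
t 43.4 tcp [ 510.5 -373.4  363.4] yaw 87.08 tilt [ 0.001 -0.001] w 46.6 gf 0.0 F [-0.4  0.3 -0.9] q6 -2.17
```

View pics/fin.png

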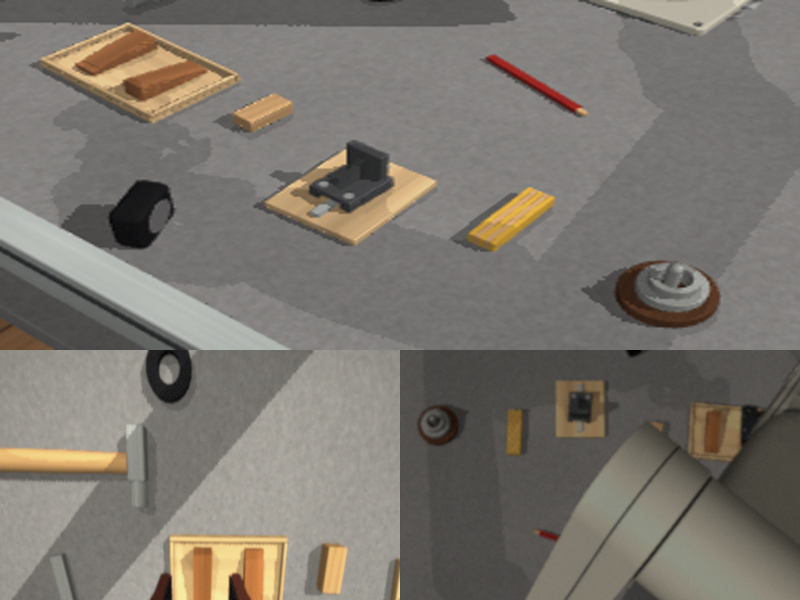

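The scene shows everything in place: both wedges flat in the tray at (118,50) and (165,77), the bracket astride the rib at (350,180), and the flanges stacked at (670,285). The offcut and the rule have not moved. The gripper is clear, so I hand the job in.

```bash
python3 -c "
from workcell import ctrl;print(ctrl.close_job())"
```

```text
the job is handed in; nothing more can be done
None
```

The job is handed in at about 43 s: final pictures show the bracket astride the rib (pressed at about 13 N), both flanges on the post with the larger one below, both wedges flat in the tray, and the offcut and rule unmoved; no verdict came back.

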